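# Slide the glass cover plate out over the end of the bottle stand's ledge

## Robot

A 6-joint arm with a two-finger parallel gripper is mounted at the origin on the work surface. World frame = base frame: x ahead of the robot, y to its left, z up, the work surface at z = 0. Lengths are in m, angles in rad, forces in N, time in s.
With the tool pointing down it reaches from about 0.25 to 0.725 m from the base axis. Payload 9.7 kg.
Tool frame: the origin (TCP) lies on the centre line of the jaws, within the pads' length; the fingertips stand 17 mm ahead of it and the grasp point (between the pads) lies 2 mm behind it; z points along the fingers, y is the direction in which the jaws open and shut (so a half turn about z gives the same grasp; the last joint's range is limited). The gripper opens to 85 mm and grips with 20 to 120 N. Pads are 22 mm wide; open, the fingers measure 114 mm over their backs; the gripper's body (76 mm by 85 mm) begins 54 mm behind the grasp point. The pads swing forward as they close: fully open they stand 13 mm farther back than shut.
Start: joints at [1.151, 0.087, 0.176, 1.66, 0, 1.571], TCP at [0.224, 0.502, 0.248] pointing down, gripper open.
Joint ranges: [-3.13, 3.13], [-0.85, 1.81], [-1.15, 1.24], [-2.2, 2.28], [-1.44, 1.52], [-3.14, 3.14]. Speed limits (rad/s): [2.22, 2.22, 2.57, 3.14, 3.14, 3.14].

## Interface

Orientations are given as a unit quaternion [w, x, y, z].
In Python, from plant import status, read_camera, get_calibration, robot gives the robot as it stands.
- The arm moves only by the tool carry_out, never from a script. Its argument "targets" is a list of rows, each a list of 6 numbers: the shift along the tool's x, y, z in cm, then the turn, a rotation vector about the tool's x, y, z in degrees. In form: [[x, y, z, wx, wy, wz], ...]. A call has 1 to 8 rows; each row shifts and turns the commanded pose from where the row before left it, along the tool's axes as they then stand; what a row does not reach is not made up. A row lasts 1/12 s, in which the tool goes at most 41.7 mm and 7.16 degrees, less where a joint would pass 70% of its speed; a pose out of reach is approached as far as the arm can. A call with a gripper value outside its range is refused whole. "jaw" is the opening, from 0 (shut) to 1 (fully open), set as the call begins (left out, the last holds). The fingers move at their own pace and stop on an object; "force" is the grip in N (left out, the last holds). Time passes only in rows, so rows that do not move let the fingers close. It gives the time, the measured TCP pose, the force and the opening at its end, in the units of the state.
- status.state(): the state, without advancing time (a new reading comes with each control period).
- read_camera(name): name is "scene" or "top" or "wrist"; returns the picture (400x640x3 uint8, red, green, blue); there is no depth.
- get_calibration(name): a dict with "fovy" (degrees; the focal length in pixels is half the picture's height over the tangent of half this angle, whatever the lens; pixels are square), "cx", "cy" (the principal point, pixels), "cam_to_world" (4x4, takes a point from camera to world coordinates); the wrist camera has in their place "mount" (4x4, takes a point from camera to tool coordinates, whose origin is the TCP and whose axes are the flange's). Camera axes: x right, y down, z forward; pixel columns grow to the right and rows downward; lengths in m; the calibration is good to about 2 mm. A picture is of the moment at which its call begins: read the wrist's pose just before it. get_calibration takes no time and is no camera call.
- robot.sign_off(): hands the job in, once; it reports no verdict.
The state is a dict: "t": time; "joints": joint angles; "qvel": joint speeds; "tau": joint torques, N m; "ee_pos": TCP position; "tool_rot": TCP orientation; "contact_force": force on the tool from outside, world axes, zero at the start; "moment": the same for the moment, N m; "width": finger opening in m.
Only numpy, scipy, OpenCV 4.12 (cv2) and the standard library are available. Lean on these libraries where they do the work, as an engineer would, in place of code of your own. Each camera call takes 0.05 s, during which the arm holds its last target. There are 200 camera calls.

## Task

The frosted-glass cover plate lies flat on the low front ledge of the wooden bottle stand, where nobody can get a thumb under it. Push it along the ledge with the fingertips towards the end beside which the open jar of resin lumps stands, until about a third of the plate sticks out past that end of the ledge, and leave it lying there flat, in line with the ledge. Only push it: do not pick it up or tip it, do not let it fall, and do not disturb the jar or the small bottles.

Things in the scene. Friction and masses are not known exactly. Their poses are not given: they have to be found in the camera images.
- stand: Fixed wooden bottle stand (perfumer's organ), 380 mm long along its y axis. Origin: on the bench (z = 0), under the middle of its front ledge. Behind the ledge rises an upper tier: face at x = +65 mm, top 90 mm above the bench, 85 mm deep, with a row of fixed amber vials at x = 112 mm whose caps reach 148 mm above the bench.
- ledge_mid (a point): Middle of the ledge's flat top face, 55 mm above the bench; axes as the stand's. The ledge runs from y = -190 to +190 mm; both ends are open. Its front edge (-x, robot side) has a lip 8 mm high and 8 mm thick. The plate slides in the channel between lip and tier, x = -67 to +65 mm.
- cover_plate: Frosted pale-green glass plate, loose, 100 mm (its x) by 110 mm (its y) by 6 mm thick, about 0.17 kg, lying flat in the ledge's channel near the middle of its length, its y roughly along the ledge. Origin: centre of its underside. It slides with ordinary friction and tips off the end once more than half of it overhangs.
- resin_jar: Open clear-glass jar with brown resin lumps, loose, 86 mm across, 70 mm tall, standing on the bench beyond one of the two ends of the ledge; it marks the end to push towards. Origin: centre of its underside. Not to be disturbed.
- sample_bottle: Small aluminium bottle with a white cap, loose, 34 mm across, 70 mm tall, standing on the bench beyond the other end of the ledge. Origin: centre of its underside. Not to be disturbed.
- dropper_bottle: Small amber bottle with a black cap, loose, 32 mm across, 75 mm tall, standing on the bench in front of the stand (robot side). Origin: centre of its underside. Not to be disturbed.
Mind the look-alikes: they are no part of the job. Of the things that look like the cover_plate, the largest one is meant.

How it is judged:
By the outcome, as a careful person would: the job done as asked, in the order asked, and still so for the second after the job is handed in, with the robot touching nothing.
It also fails if it takes over 42 s, if anything falls off the work surface, if the arm or the gripper's body presses on something with over 40 N, if the wrist force passes 120 N, or if a joint passes its speed limit or range.

## Working session

There is one attempt and no reset: what is moved stays moved. The work goes in short steps, Python scripts to look and compute and a tool call to move; the robot and the scene stay as the last step left them, time stands still between calls to the robot, and variables do not carry over. Pictures are saved under pics/ and viewed, about 8 in all and at most 12, crops included, and the job is handed in when it is done.

Besides the shell and the picture viewer there is one more tool, called after "Call:" as name([rows], argument=value, ...), one row to a line, values as JSON. carry_out: Moves the arm, as the interface text tells. Its arguments: {"type":"object","properties":{"targets":{"type":"array"},"jaw":{"type":"number"},"force":{"type":"number"}},"required":["targets"]}

```bash
mkdir -p pics; ls
cat > h.py <<'E'
from plant import status, read_camera, get_calibration, robot
import numpy as np, cv2
def snap(n,f):
    im=read_camera(n); cv2.imwrite(f'pics/{f}.png',im[:,:,::-1]); return im
def ray(n,u,v,z):
    c=get_calibration(n); f=200/np.tan(np.radians(c['fovy'])/2); M=np.array(c['cam_to_world'])
    d=M[:3,:3]@np.array([(u-c['cx'])/f,(v-c['cy'])/f,1]); o=M[:3,3]
    return o+d*(z-o[2])/d[2]
def proj(n,p):
    c=get_calibration(n); f=200/np.tan(np.radians(c['fovy'])/2); M=np.linalg.inv(np.array(c['cam_to_world']))
    q=M[:3,:3]@np.array(p)+M[:3,3]; return np.round([c['cx']+f*q[0]/q[2],c['cy']+f*q[1]/q[2]],1)
E
python3 - <<'E'
from h import *
snap('top','top0');snap('scene','sc0')
print(status.state())
for n in('top','scene','wrist'):print(get_calibration(n))
E
```

```text
pics
{'t': 0.1, 'joints': array([1.15100456e+00, 8.74081255e-02, 1.75232086e-01, 1.65976661e+00,
       5.10575959e-05, 1.57078787e+00]), 'qvel': array([-3.31352752e-04, -1.29922578e-05,  8.55329803e-04,  2.63594345e-04,
        3.70835844e-04, -1.38346808e-03]), 'tau': array([-7.74027612e-04, -5.21562159e+01,  4.65654480e+01,  1.59992371e-02,
       -9.36408173e-05, -1.09318123e-06]), 'ee_pos': array([0.2240839 , 0.50210045, 0.24766186]), 'tool_rot': array([-1.44393278e-04,  2.08353916e-01,  9.78053330e-01, -5.55260503e-04]), 'contact_force': array([ 0.1831808 , -0.49799646,  0.21309887]), 'moment': array([ 0.02165986, -0.05936737, -0.04887833]), 'width': 0.08540066011363266}
{'fovy': 50.72739844861034, 'cx': 324.57005193818105, 'cy': 198.52636218464912, 'cam_to_world': array([[ 9.88409841e-04, -9.91670197e-01,  1.28799234e-01,
         3.88915441e-01],
       [-9.99994674e-01, -5.79534510e-04,  3.21195603e-03,
         2.01019977e-02],
       [-3.11055747e-03, -1.28801722e-01, -9.91665488e-01,
         1.18997818e+00],
       [ 0.00000000e+00,  0.00000000e+00,  0.00000000e+00,
         1.00000000e+00]])}
{'fovy': 42.279535588853896, 'cx': 322.16320854256264, 'cy': 199.7008369790646, 'cam_to_world': array([[-0.5650266 ,  0.69718444, -0.44122421,  1.02739673],
       [ 0.82507189,  0.47669995, -0.30333734,  0.36281377],
       [-0.00115051, -0.53543535, -0.84457543,  0.98098646],
       [ 0.        ,  0.        ,  0.        ,  1.        ]])}
{'fovy': 66.50392398944783, 'cx': 318.054055798483, 'cy': 192.75020254627597, 'mount': array([[ 5.30655893e-04, -9.51434185e-01, -3.07851766e-01,
         8.00709281e-02],
       [ 9.99999769e-01,  3.74309466e-04,  5.66912287e-04,
         6.63362465e-04],
       [-4.24147900e-04, -3.07851996e-01,  9.51434164e-01,
        -1.25038180e-01],
       [ 0.00000000e+00,  0.00000000e+00,  0.00000000e+00,
         1.00000000e+00]])}
```

View pics/top0.png

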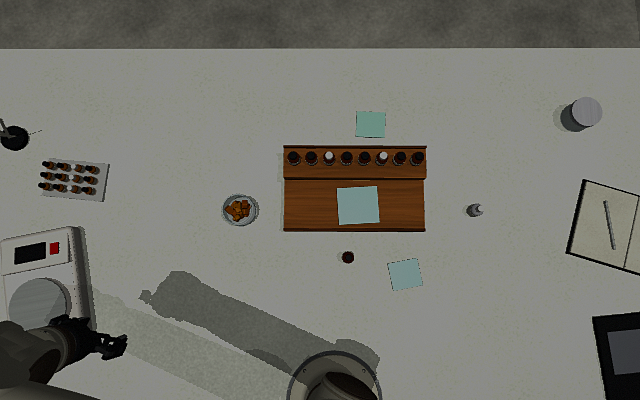

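View pics/sc0.png

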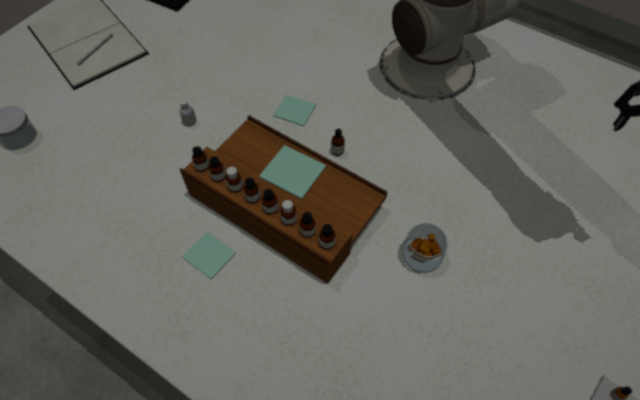

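Top view: cover-plate candidates are (358,205) on the ledge (the largest), (370,124) on the bench behind, and (405,274) on the bench in front. I choose the one on the ledge. The jar is at (240,210), which is the +y end. I'll check with a close crop and segment it.

Run:
```python
from h import *
im=cv2.imread('pics/top0.png')
c=cv2.resize(im[135:275,210:440],None,fx=3.4,fy=3.4,interpolation=cv2.INTER_CUBIC);cv2.imwrite('pics/crop0.png',c)
hsv=cv2.cvtColor(im,cv2.COLOR_BGR2HSV)
m=((hsv[...,0]>75)&(hsv[...,0]<105)&(hsv[...,1]>35)&(hsv[...,2]>100)).astype('uint8')
n,l,s,ce=cv2.connectedComponentsWithStats(m)
for i in range(1,n):
    if s[i,4]>200:
        b=cv2.minAreaRect(np.argwhere(l==i)[:,::-1].astype('float32')); p=cv2.boxPoints(b)
        z=.061 if i and 150<ce[i][1]<250 else .003
        w=np.array([ray('top',*q,z) for q in p]);print(ce[i],s[i,4],p.round(1).tolist(),w[:,:2].round(4).tolist(),w.mean(0).round(4))
for q,z in [((284,231.5),.063),((425.5,231.5),.063),((284,179.5),.09),((425.5,179),.09),((284,147),.09),((426,147),.09)]:print(q,ray('top',*q,z).round(4))
print('jar',ray('top',240,210,.07),'sample',ray('top',475,210,.07),'drop',ray('top',348,257,.075))
```

```text
[370.25698324 124.10893855] 716 [[355.5, 135.89999389648438], [356.5, 110.9000015258789], [385.0, 112.0999984741211], [384.0, 137.10000610351562]] [[0.7257, -0.0652], [0.8007, -0.0689], [0.7971, -0.152], [0.7222, -0.1476]] [ 0.7614 -0.1084  0.003 ]
[357.56129477 204.94559229] 1452 [[336.5, 187.89999389648438], [376.70001220703125, 185.6999969482422], [378.6000061035156, 222.0], [338.3999938964844, 224.10000610351562]] [[0.5645, -0.0085], [0.5705, -0.1174], [0.4723, -0.1211], [0.4664, -0.0134]] [ 0.5185 -0.0651  0.061 ]
[404.85331633 273.99617347] 784 [[387.29998779296875, 263.8999938964844], [416.0, 257.6000061035156], [422.1000061035156, 284.79998779296875], [393.3999938964844, 291.1000061035156]] [[0.3598, -0.1507], [0.3775, -0.2309], [0.3031, -0.2455], [0.2857, -0.166]] [ 0.3315 -0.1983  0.003 ]
(284, 231.5) [0.4465 0.1319 0.063 ]
(425.5, 231.5) [ 0.4468 -0.2453  0.063 ]
(284, 179.5) [0.5825 0.131  0.09  ]
(425.5, 179) [ 0.584  -0.2431  0.09  ]
(284, 147) [0.6706 0.1322 0.09  ]
(426, 147) [ 0.6706 -0.247   0.09  ]
jar [0.50336512 0.24943772 0.07      ] sample [ 0.503785   -0.37713789  0.07      ] drop [ 0.37942853 -0.03776649  0.075     ]
```

View pics/crop0.png

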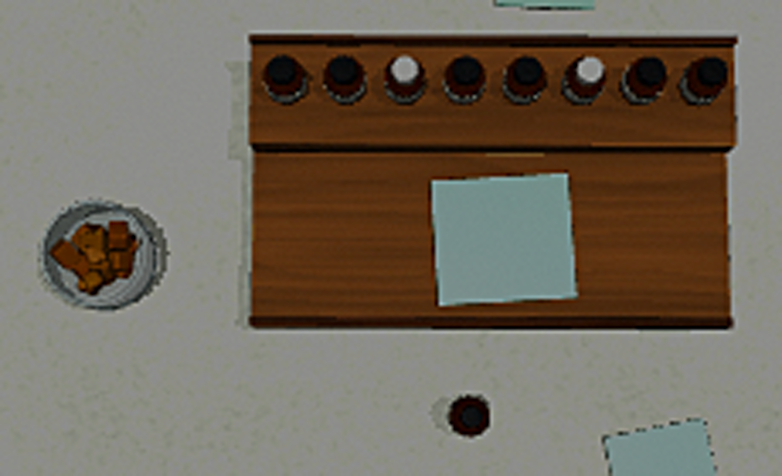

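The plate on the ledge (crop 505,240) is the largest and is yawed about 3°. The ledge runs from y≈-0.246 to 0.132, and the plate centre is at (0.518,-0.065). It needs about +0.178 m of travel towards the jar (+y). I'll turn the jaws across the ledge and push the plate's -y edge with two fingertips.

Call:
carry_out([
  [0,0,0,0,0,6.6],
  [0,0,0,0,0,6.6],
  [0,0,0,0,0,6.6],
  [0,0,0,0,0,6.6],
  [0,0,0,0,0,6.6],
  [0,0,0,0,0,6.6],
  [0,0,0,0,0,6.6],
  [0,0,0,0,0,6.6],
], jaw=0.5)

```text
t: 0.77
ee_pos: [0.2241, 0.5021, 0.2479]
tool_rot: [0.0, 0.624, 0.782, -0.0]
contact_force: [0.0, 0.7, 0.1]
width: 0.0426
```

Call:
carry_out([
  [0,0,0,0,0,6.6],
  [0,0,0,0,0,6.5],
  [-3,1.4,0,0,0,0],
  [-3,1.4,0,0,0,0],
  [-3,1.4,0,0,0,0],
  [-3,1.4,0,0,0,0],
  [-3,1.4,0,0,0,0],
  [-3,1.4,0,0,0,0],
])

```text
t: 1.43
ee_pos: [0.3085, 0.3208, 0.248]
tool_rot: [0.0, 0.707, 0.708, -0.0]
contact_force: [0.4, 0.1, 0.3]
width: 0.0428
```

Call:
carry_out([
  [-3,1.4,0,0,0,0],
  [-3,1.4,0,0,0,0],
  [-3,1.4,0,0,0,0],
  [-3,1.4,0,0,0,0],
  [-3,1.4,0,0,0,0],
  [-3,1.4,0,0,0,0],
  [-3,1.4,0,0,0,0],
  [-3,1.4,0,0,0,0],
])

```text
t: 2.1
ee_pos: [0.4208, 0.0807, 0.2482]
tool_rot: [-0.0, 0.707, 0.707, -0.0]
contact_force: [0.3, 0.4, 0.5]
width: 0.0427
```

Call:
carry_out([
  [-3,1.4,0,0,0,0],
  [-3,1.4,0,0,0,0],
  [-3,1.4,0,0,0,0],
  [-3,1.4,0,0,0,0],
  [-3,1.4,0,0,0,0],
  [-3,1.4,0,0,0,0],
  [0,0,0,0,0,0],
  [0,0,0,0,0,0],
])

```text
t: 2.77
ee_pos: [0.5047, -0.0989, 0.2473]
tool_rot: [-0.001, 0.708, 0.706, -0.001]
contact_force: [0.1, -0.2, 0.1]
width: 0.0427
```

Call:
carry_out([
  [-2.8,0.7,0,0,0,0],
  [-2.8,0.6,0,0,0,0],
  [0,0,3,0,0,0],
  [0,0,3,0,0,0],
  [0,0,3,0,0,0],
  [0,0,3,0,0,0],
  [0,0,0,0,0,0],
  [0,0,0,0,0,0],
])

```text
t: 3.43
ee_pos: [0.5167, -0.1524, 0.1278]
tool_rot: [-0.001, 0.706, 0.708, -0.001]
contact_force: [-0.8, 0.4, 1.9]
width: 0.0432
```

Run:
```python
from h import *
s=status.state();print(s['ee_pos'],s['tool_rot']);im=snap('wrist','w0')
```

```text
[ 0.51671601 -0.15243585  0.12776519] [-1.22558953e-03  7.06482290e-01  7.07729400e-01 -6.06558716e-04]
```

View pics/w0.png

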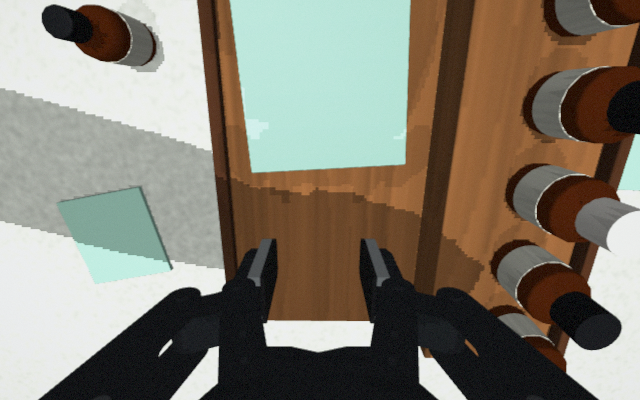

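The plate's near edge is at about row 165, (250–405,165), and both fingertips are inside the channel behind it. I'll descend gently until they touch.

Call:
carry_out([
  [0,0,2,0,0,0],
  [0,0,2,0,0,0],
  [0,0,0.8,0,0,0],
  [0,0,0,0,0,0],
  [0,0,0,0,0,0],
])

```text
t: 3.9
ee_pos: [0.5183, -0.1535, 0.082]
tool_rot: [0.001, 0.707, 0.707, 0.0]
contact_force: [-0.4, -0.4, 0.8]
width: 0.0427
```

Call:
carry_out([
  [0,0,0.2,0,0,0],
  [0,0,0,0,0,0],
  [0,0,0,0,0,0],
])

```text
t: 4.15
ee_pos: [0.5181, -0.1536, 0.0792]
tool_rot: [0.001, 0.707, 0.707, 0.0]
contact_force: [0.6, -0.4, -0.4]
width: 0.0426
```

Call:
carry_out([
  [0,0,0.2,0,0,0],
  [0,0,0,0,0,0],
  [0,0,0,0,0,0],
])

```text
t: 4.4
ee_pos: [0.5177, -0.1535, 0.0763]
tool_rot: [-0.0, 0.707, 0.707, -0.0]
contact_force: [-0.7, 0.5, 0.7]
width: 0.0424
```

Call:
carry_out([
  [0,0,0.2,0,0,0],
  [0,0,0,0,0,0],
  [0,0,0,0,0,0],
])

```text
t: 4.65
ee_pos: [0.5176, -0.1535, 0.0741]
tool_rot: [-0.0, 0.707, 0.707, -0.0]
contact_force: [0.7, -0.5, -0.2]
width: 0.043
```

Call:
carry_out([
  [0,0,0.15,0,0,0],
  [0,0,0,0,0,0],
  [0,0,0,0,0,0],
])

```text
t: 4.9
ee_pos: [0.5176, -0.1535, 0.0727]
tool_rot: [-0.0, 0.707, 0.707, -0.0]
contact_force: [0.6, -0.6, 0.5]
width: 0.0426
```

Call:
carry_out([
  [0,0,0.15,0,0,0],
  [0,0,0,0,0,0],
  [0,0,0,0,0,0],
])

```text
t: 5.15
ee_pos: [0.5176, -0.1535, 0.0712]
tool_rot: [-0.0, 0.707, 0.707, -0.0]
contact_force: [0.8, -0.3, 0.1]
width: 0.0427
```

Call:
carry_out([
  [0,0,0.15,0,0,0],
  [0,0,0,0,0,0],
  [0,0,0,0,0,0],
])

```text
t: 5.4
ee_pos: [0.5179, -0.1536, 0.0702]
tool_rot: [0.0, 0.707, 0.707, 0.0]
contact_force: [-0.1, 0.9, 4.7]
width: 0.0428
```

Contact came at TCP z≈0.0705. I'll raise 2 mm and push slowly.

Call:
carry_out([
  [0,0,-0.25,0,0,0],
  [0.6,0,0,0,0,0],
  [0.6,0,0,0,0,0],
  [0.6,0,0,0,0,0],
  [0.6,0,0,0,0,0],
  [0.6,0,0,0,0,0],
  [0.6,0,0,0,0,0],
  [0.6,0,0,0,0,0],
])

```text
t: 6.07
ee_pos: [0.5176, -0.1108, 0.0722]
tool_rot: [-0.0, 0.707, 0.707, -0.0]
contact_force: [-0.6, 0.1, -0.4]
width: 0.0426
```

Call:
carry_out([
  [0.6,0,0,0,0,0],
  [0.6,0,0,0,0,0],
  [0.6,0,0,0,0,0],
  [0.6,0,0,0,0,0],
  [0.6,0,0,0,0,0],
  [0.6,0,0,0,0,0],
  [0.6,0,0,0,0,0],
  [0.6,0,0,0,0,0],
])

```text
t: 6.73
ee_pos: [0.5176, -0.0629, 0.0723]
tool_rot: [0.0, 0.707, 0.707, 0.0]
contact_force: [0.5, -0.6, 0.0]
width: 0.0428
```

Run:
```python
from h import *
s=status.state();print(s['ee_pos'],s['tool_rot'],s['contact_force']);im=snap('wrist','w1')
```

```text
[ 0.51763074 -0.06293062  0.07229412] [6.07036081e-06 7.06836001e-01 7.07377457e-01 9.25132003e-06] [ 0.46645732 -0.56454794  0.02784694]
```

View pics/w1.png

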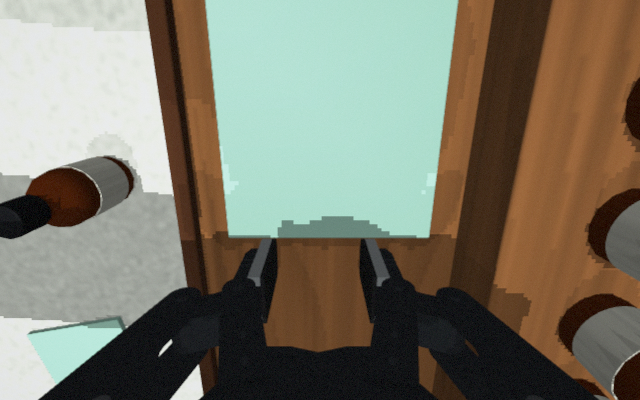

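The plate is now square against both fingertips (edge at row 237, columns 228–431). I'll push on 8.4 cm, then measure.

Call:
carry_out([
  [0.6,0,0,0,0,0],
  [0.6,0,0,0,0,0],
  [0.6,0,0,0,0,0],
  [0.6,0,0,0,0,0],
  [0.6,0,0,0,0,0],
  [0.6,0,0,0,0,0],
  [0.6,0,0,0,0,0],
  [0.6,0,0,0,0,0],
])

```text
t: 7.45
ee_pos: [0.5176, -0.0149, 0.0723]
tool_rot: [0.0, 0.707, 0.707, -0.0]
contact_force: [0.7, -0.4, 0.8]
width: 0.0427
```

Call:
carry_out([
  [0.6,0,0,0,0,0],
  [0.6,0,0,0,0,0],
  [0.6,0,0,0,0,0],
  [0.6,0,0,0,0,0],
  [0.6,0,0,0,0,0],
  [0.6,0,0,0,0,0],
  [0,0,0,0,0,0],
  [0,0,0,0,0,0],
])

```text
t: 8.12
ee_pos: [0.5175, 0.0209, 0.0722]
tool_rot: [-0.0, 0.707, 0.708, 0.0]
contact_force: [0.2, -0.2, 0.2]
width: 0.0424
```

Run:
```python
from h import *
s=status.state();print(s['ee_pos'],s['tool_rot'],s['contact_force']);w=snap('wrist','w2');t=snap('top','t2')
cv2.imwrite('pics/both2.png',np.vstack([w[:270],cv2.resize(t[135:275,200:440],(640,320))[:320]])[:,:,::-1])
```

```text
[0.51752001 0.02089827 0.07221781] [-9.84248074e-05  7.06554445e-01  7.07658679e-01  1.39920461e-05] [ 0.23476565 -0.15068695  0.22435766]
```

View pics/both2.png

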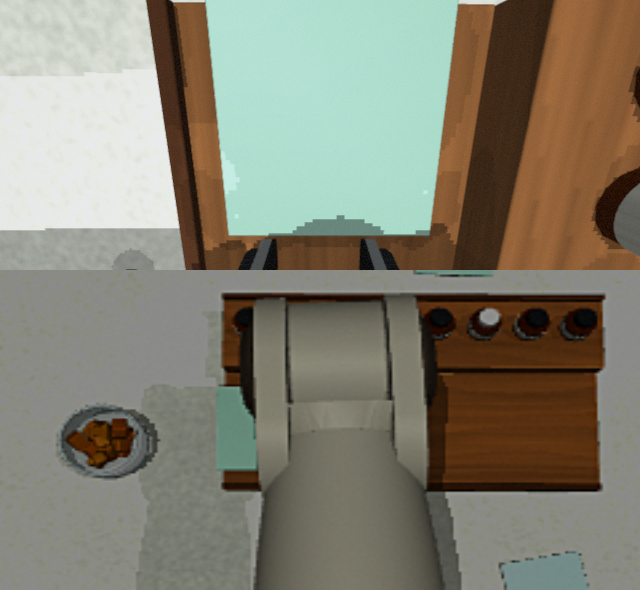

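The plate is still square, with its rear edge at wrist row 235. The ledge end is at wrist rows 3–5 and the overhang is just starting (top columns 216 vs 222). I'll compute both.

```bash
cat >> h.py <<'E'
from scipy.spatial.transform import Rotation as R
def wray(s,u,v,z):
    c=get_calibration('wrist'); f=200/np.tan(np.radians(c['fovy'])/2); M=np.array(c['mount']); q=s['tool_rot']
    r=R.from_quat([q[1],q[2],q[3],q[0]]).as_matrix()
    o=s['ee_pos']+r@M[:3,3]; d=r@M[:3,:3]@np.array([(u-c['cx'])/f,(v-c['cy'])/f,1]); return (o+d*(z-o[2])/d[2]).round(4)
E
python3 - <<'E'
from h import *
s=status.state()
for a in [(230,235,.061),(430,235.5,.061),(195,4,.055),(475,5,.055),(225,235,.055),(187,4,.055)]:print(a,wray(s,*a))
w=cv2.imread('pics/w2.png');print(w[0:14,195].tolist(),w[0:14,475].tolist())
t=cv2.imread('pics/t2.png');print(t[205,274:290].tolist());print(t[182:186,278:290,2].tolist(),t[228,278:290].tolist())
for u,z in((283.5,.055),(281,.061),(284,.063)):print(u,ray('top',u,205,z))
E
```

```text
(230, 235, 0.061) [0.4736 0.0346 0.061 ]
(430, 235.5, 0.061) [0.5719 0.0344 0.061 ]
(195, 4, 0.055) [0.4665 0.1355 0.055 ]
(475, 5, 0.055) [0.5809 0.1353 0.055 ]
(225, 235, 0.055) [0.4691 0.0316 0.055 ]
(187, 4, 0.055) [0.4632 0.1355 0.055 ]
[[215, 222, 218], [212, 219, 214], [119, 134, 149], [46, 81, 120], [49, 82, 125], [50, 85, 126], [47, 82, 124], [47, 82, 124], [50, 84, 127], [50, 85, 127], [44, 82, 125], [42, 81, 123], [44, 81, 126], [50, 86, 129]] [[219, 226, 221], [218, 225, 220], [217, 224, 220], [218, 226, 221], [121, 140, 158], [49, 86, 131], [54, 91, 138], [56, 94, 140], [51, 90, 135], [54, 92, 137], [51, 91, 136], [54, 94, 138], [53, 92, 135], [52, 91, 137]]
[[115, 126, 124], [118, 128, 126], [116, 128, 126], [115, 125, 121], [111, 122, 119], [109, 121, 117], [112, 122, 125], [133, 140, 116], [121, 139, 101], [119, 138, 100], [121, 138, 100], [121, 138, 101], [121, 139, 101], [118, 136, 99], [119, 135, 99], [121, 137, 102]]
[[140, 141, 144, 119, 121, 129, 95, 73, 76, 76, 66, 71], [139, 139, 140, 124, 123, 130, 99, 81, 69, 70, 71, 80], [140, 139, 143, 126, 126, 133, 100, 71, 72, 74, 75, 82], [141, 142, 145, 129, 78, 82, 46, 35, 35, 37, 39, 43]] [[113, 124, 122], [111, 121, 120], [115, 124, 122], [112, 123, 121], [125, 138, 131], [29, 40, 54], [0, 7, 25], [1, 13, 30], [3, 14, 29], [7, 17, 32], [1, 11, 27], [6, 12, 31]]
283.5 [0.51858375 0.13499003 0.055     ]
281 [0.517894   0.14111977 0.061     ]
284 [0.51767062 0.13283523 0.063     ]
```

The overhang is about 7–8.5 mm, so 2.9 cm more is needed to reach 36.7 mm. Then I'll back off.

Call:
carry_out([
  [0.5,0,0,0,0,0],
  [0.5,0,0,0,0,0],
  [0.5,0,0,0,0,0],
  [0.5,0,0,0,0,0],
  [0.5,0,0,0,0,0],
  [0.4,0,0,0,0,0],
  [0,0,0,0,0,0],
  [0,0,0,0,0,0],
])

```text
t: 8.88
ee_pos: [0.5175, 0.0498, 0.0723]
tool_rot: [-0.0, 0.707, 0.708, 0.0]
contact_force: [0.4, 0.7, -0.2]
width: 0.0423
```

Call:
carry_out([
  [-1,0,0,0,0,0],
  [-2,0,0,0,0,0],
  [-2,0,0,0,0,0],
  [0,0,-3,0,0,0],
  [0,0,-4,0,0,0],
  [0,0,-4,0,0,0],
  [-3,0,-3,0,0,0],
  [-3,0,-2,0,0,0],
])

```text
t: 9.55
ee_pos: [0.518, -0.0607, 0.2355]
tool_rot: [0.002, 0.706, 0.708, 0.001]
contact_force: [1.6, 0.4, -0.3]
width: 0.0428
```

Call:
carry_out([
  [-4,0,0,0,0,0],
  [-4,0,0,0,0,0],
  [-4,0,0,0,0,0],
  [-4,0,0,0,0,0],
  [-4,0,0,0,0,0],
  [-4,0,0,0,0,0],
  [0,0,0,0,0,0],
  [0,0,0,0,0,0],
])

```text
t: 10.22
ee_pos: [0.5168, -0.3027, 0.2309]
tool_rot: [-0.001, 0.708, 0.706, -0.0]
contact_force: [0.4, 1.1, -0.2]
width: 0.0428
```

Run:
```python
from h import *
print(status.state()['ee_pos']);im=snap('top','t3')[:,:,::-1];sc=snap('scene','sc3')[:,:,::-1]
a=cv2.resize(im[135:275,200:440],(640,373),interpolation=cv2.INTER_CUBIC);b=cv2.resize(sc[100:290,160:480],(380,226))
cv2.imwrite('pics/f3.png',np.vstack([a,cv2.copyMakeBorder(b,0,0,0,260,cv2.BORDER_CONSTANT)]))
hsv=cv2.cvtColor(im.copy(),cv2.COLOR_BGR2HSV)
m=((hsv[...,0]>65)&(hsv[...,0]<105)&(hsv[...,1]>35)&(hsv[...,2]>70)).astype('uint8')
n,l,s,ce=cv2.connectedComponentsWithStats(m)
for i in range(1,n):
    if s[i,4]>200 and 160<ce[i][1]<250:
        p=cv2.boxPoints(cv2.minAreaRect(np.argwhere(l==i)[:,::-1].astype('float32')))
        w=np.array([ray('top',*q,.061) for q in p]);print(s[i],w[:,:2].round(4).tolist(),w.mean(0).round(4))
print('end',ray('top',283.5,205,.055))
```

```text
[ 0.51677082 -0.30272863  0.23090936]
[ 270  186   41   37 1429] [[0.5697, 0.1717], [0.5697, 0.0633], [0.4721, 0.0627], [0.472, 0.17]] [0.5209 0.1169 0.061 ]
end [0.51858375 0.13499003 0.055     ]
```

View pics/f3.png

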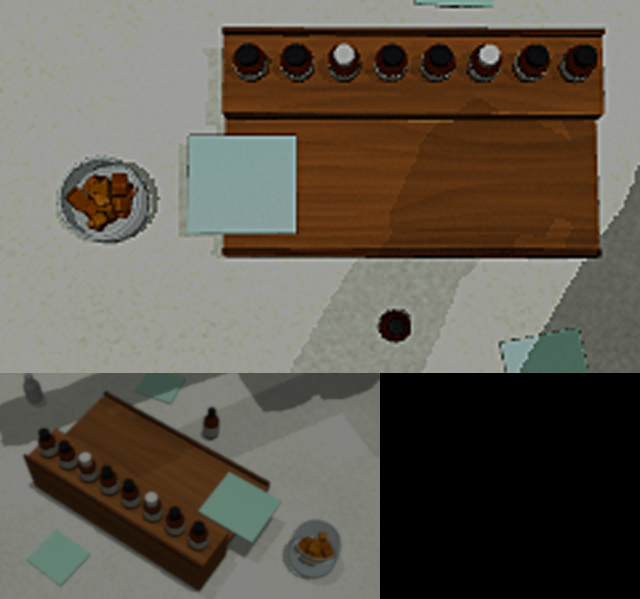

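The picture shows the plate flat and square, overhanging the jar end (columns 188–296, ledge end at 223). Overhang is about 37 mm, and the jar and bottles are unmoved. I'm handing in.

```bash
python3 -c "
from h import *
print(robot.sign_off())"
```

```text
the job is handed in; nothing more can be done
None
```

The cover plate now sticks out about a third past the jar end of the ledge. It lies flat and in line with the ledge. I pushed its rear edge with two half-open fingertips, which also took out its starting skew of about 3°, then backed the arm clear and handed the job in at about 10 s.

- **Overhang:** the last top view gives about 37 mm of the 110 mm plate, or 34%. The top and wrist cameras differed by about 2 mm partway through the push, which is within the calibration error.
- **Skew:** under 1° from the ledge line in the last top view.
- **Jar and bottles:** the jar and the dropper bottle look unmoved in the final pictures. The sample bottle shows only at the edge of the scene view, and nothing came near it at bench level.
- **Forces:** the highest force read after any move was about 5 N, from the fingertips touching the ledge to find its height.

No check failed.

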